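# Start the chocolate melter

## Robot

A 7-joint arm with a two-finger parallel gripper is mounted at the origin on a cart in front of the work surface, level with it; the furniture and walls round the work are solid. World frame = base frame: x ahead of the robot, y to its left, z up, the work surface at z = 0. Lengths are in m, angles in rad, forces in N, time in s.
With the tool pointing down it reaches from about 0.425 to 0.875 m from the base axis. Payload 4.7 kg.
Tool frame: the origin (TCP) lies at the very end of the fingers, on their centre line; the grasp point (between the pads) lies 19 mm behind it; x points along the fingers, z is the direction in which the jaws open and shut, and the axes are right-handed (so a half turn about x gives the same grasp; the last joint's range is limited). The gripper opens to 87 mm and grips with 3 to 60 N. Pads are 19 mm wide; open, the fingers measure 117 mm over their backs; the gripper's body (75 mm by 190 mm) begins 51 mm behind the grasp point.
Start: joints at [-1.136, 0.321, -0.07, 1.45, 0.023, 1.371, -0.057], TCP at [0.266, 0.593, 0.223] pointing down, gripper open.
Joint ranges: [-2.86, 2.86], [-0.3, 2.09], [-1.38, 1.24], [0.06, 2.45], [-1.56, 4.7], [0.09, 2.05], [-2.69, 2.69]. Speed limits (rad/s): [2.57, 2.57, 3.14, 3.14, 3.14, 3.14, 3.14].

## Interface

Orientations are given as a rotation vector (axis times angle).
In Python, from bench import telemetry, viewer, workorder gives the robot as it stands.
- The arm moves only by the shell command python3 -m creep 'ROWS' [FORCE]. ROWS is JSON, a list of rows, each an object of numbers: "fingers": the opening, from 0 (shut) to 1 (fully open); "x", "y", "z": the shift along the tool's x, y, z in units of 40 mm (1.0 is 40 mm); "twist": the turn about the tool's x in units of 5 degrees (1.0 is 5 degrees). In form: [{"fingers": .., "x": .., "y": .., "z": .., "twist": ..}, ...]. A call has 1 to 20 rows; each row is the pose to reach, as a shift and turn from the pose commanded when the call began, along the tool's axes at that moment; what a row does not reach only later rows make up. A row lasts 1/12 s, in which the tool goes at most 41.7 mm and 7.16 degrees, less where a joint would pass 70% of its speed; a pose out of reach is approached as far as the arm can. A call with a gripper value outside its range is refused whole. The fingers move at their own pace and stop on an object; FORCE is the grip in N (left out, the last holds). Time passes only in rows, so rows that repeat a pose let the fingers close. It gives the time, the measured TCP pose, the force and the opening at its end, in the units of the state.
- telemetry.get_state(): the state, without advancing time (a new reading comes with each control period).
- viewer.get_image(name): name is "scene" or "top"; returns a dict with "pixels" (420x560x3 uint8, red, green, blue), "z_map" (420x560 float32, m along the optical axis (not along the pixel's ray), 0 where there is no reading), "K" (3x3 intrinsics, pixels), "dist_coeffs" ([k1, k2, p1, p2, k3] as OpenCV has them; the pictures are not rectified), "xyz" and "attitude" of the camera in the world. Camera axes: x right, y up, looking along -z (the intrinsics and any distortion apply to the point x, -y, -z); pixel columns grow to the right and rows downward; lengths in m; the calibration is good to about 2 mm. A picture is of the moment at which its call begins.
- workorder.close_job(): hands the job in, once; it reports no verdict.
The state is a dict: "time": time; "joint_positions": joint angles; "qd": joint speeds; "joint_torque": joint torques, N m; "position": TCP position; "tool_rot": TCP orientation; "ft_force": force on the tool from outside, world axes, zero at the start; "torque": the same for the moment, N m; "grip_width": opening from 0.0 (shut) to 1.0 (fully open).
Only numpy, scipy, OpenCV 4.12 (cv2) and the standard library are available. Lean on these libraries where they do the work, as an engineer would, in place of code of your own. Each camera call takes 0.05 s, during which the arm holds its last target.

## Task

The chocolate melter on the counter is filled and ready to run. Push its sliding half cover fully shut, and turn the big knurled thermostat dial clockwise until its pointer line rests in the click at the big round dot (the melt setting). Do not let the dial click past the dot, or the chocolate scorches, and leave the jars, scoop and tin beside the melter where they are.

Things in the scene. Friction and masses are not known exactly. Their poses are not given: they have to be found in the camera images.
- melter: White chocolate melter, fixed, 140 mm deep (x), 310 wide (y); origin: centre of its underside; x to its back, y to its left, z up. Tank with chocolate drops at y -35 to 155, walls 95 high, thin rails along its long sides up to 105; its left half has a fixed steel lid that the sliding half cover overlies when open. Control deck with the dial at y -155 to -35, 70 high.
- dial_axis (a point): Centre of the dial's flat top, on its axis, 86.5 mm above the counter; axes as the melter's. Black rubber disc 88 mm across at the foot, 81 at the top, 14 high, too wide and low to pinch; knurled flank and knurled outer ring of the top (27 to 40 mm from the axis), one white pointer line. Press a fingertip on the ring (5 N is enough) and stroke it round; about 1.5 N along the stroke moves it.
- melter_dial (a joint): Dial angle, rad, growing clockwise seen from above; click stops every 0.524, it springs into the nearest when let go. 0 = off (small ring, pointer to the melter's left, +y); 0.524, 1.047: short lines; 1.571 = melt (big round dot 13 mm across behind the dial, pointer to the melter's back, +x); 2.094 to 3.142: short lines. Starts in one of the first three stops.
- cover_ridge (a point): Top of the sliding cover's thumb ridge, middle of its upright left (+y) face, 118 mm above the counter; axes as the melter's. The ridge is 74 mm long (x), 16 high; its right side slopes, so push it from the left towards -y. Left of it the flat cover plate, 102 mm above the counter, runs 58 mm to a 3 mm high bead.
- melter_cover (a joint): Opening of the sliding cover, m: 0 = fully shut against the rubber bumper, 0.080 = fully open to the melter's left (+y). It stays where it is left and takes about 1.5 N to slide.
- honey_jar: Honey jar, 54 mm across, 75 mm high, standing loose left of the melter; origin at the centre of its underside. Leave it alone.
- jam_jar: Small dark jam jar, 54 mm across, 70 mm high, loose, behind the honey jar; origin at the centre of its underside. Leave it alone.
- sweet_scoop: Small metal scoop with a wooden handle, 183 x 49 x 21 mm, lying loose right of the melter; origin at the centre of its underside. Leave it alone.
- pastille_tin: Round tin, 65 mm across, 36 mm high, loose, right of the scoop; origin at the centre of its underside. Leave it alone.

How it is judged:
At the end, for the whole second after the job is handed in: The dial rests in the click of the melt setting (within 0.1 rad of 1.571 rad, still), the cover is shut to within 4 mm, and jars, scoop and tin are within 25 mm of where they stood (value of joint melter_dial between 1.471 and 1.671 rad and velocity of joint melter_dial between -0.05 and 0.05 rad/s and value of joint melter_cover below 0.004 m and distance of each of honey_jar, jam_jar, sweet_scoop, pastille_tin from where it was at the start of the episode below 0.025 m); the robot touches nothing.
It fails at once if the dial clicks past the melt setting (more than 0.3 rad beyond it) (value of joint melter_dial above 1.871 rad).
It fails at once if a jar, the scoop or the tin is lifted or shoved by more than 25 mm (distance of any of honey_jar, jam_jar, sweet_scoop, pastille_tin from where it was at the start of the episode above 0.025 m).
It also fails if it takes over 54 s, if anything falls off the work surface, if the arm or the gripper's body presses on something with over 40 N, if the wrist force passes 120 N, or if a joint passes its speed limit or range.

## Working session

There is one attempt and no reset: what is moved stays moved. The work goes in short steps, Python scripts to look and compute and a shell command to move; the robot and the scene stay as the last step left them, time stands still between calls to the robot, and variables do not carry over. Pictures are saved under pics/ and viewed, and the job is handed in when it is done.

```bash
mkdir -p pics; ls
python3 - <<'E'
from bench import telemetry, viewer
import cv2,numpy as np
s=telemetry.get_state();print({k:np.round(v,3).tolist() for k,v in s.items()})
for n in ("scene","top"):
    d=viewer.get_image(n);cv2.imwrite(f"pics/{n}0.png",d["pixels"][:,:,::-1])
    np.savez(f"{n}0.npz",**{k:np.array(v) for k,v in d.items()})
    print(n,np.round(d["K"],1).tolist(),d["dist_coeffs"],d["xyz"],d["attitude"])
E
```

```text
pics
{'time': 0.0, 'joint_positions': [-1.136, 0.322, -0.07, 1.452, 0.023, 1.371, -0.057], 'qd': [-0.002, 0.0, -0.001, -0.0, -0.0, -0.001, -0.001], 'joint_torque': [0.0, -49.128, -0.404, -31.254, -0.064, 0.044, 0.0], 'position': [0.265, 0.593, 0.221], 'tool_rot': [-0.895, 1.381, 0.893], 'ft_force': [-1.193, -0.282, -0.025], 'torque': [0.018, 0.003, 0.036], 'grip_width': 1.001}
scene [[504.9, 0.0, 271.6], [0.0, 504.9, 211.4], [0.0, 0.0, 1.0]] [-0.1740395  0.         0.         0.         0.       ] [-0.03934515 -1.03246851  0.81952704] [ 0.98107183 -0.21559795 -0.3925181 ]
top [[436.3, 0.0, 286.9], [0.0, 436.3, 209.9], [0.0, 0.0, 1.0]] [-0.01338637  0.          0.          0.          0.        ] [0.28551327 0.00902447 1.03502667] [ 0.11858884 -0.11918016 -1.58302476]
```

View pics/top0.png

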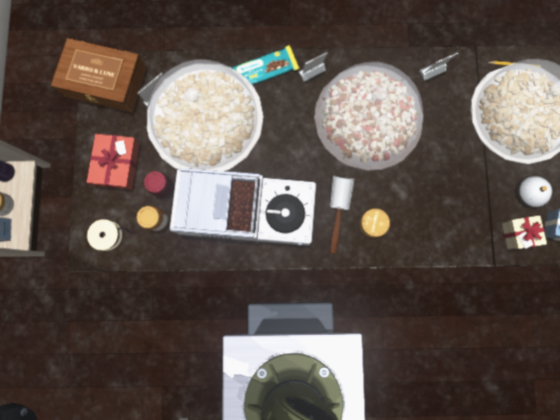

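View pics/scene0.png

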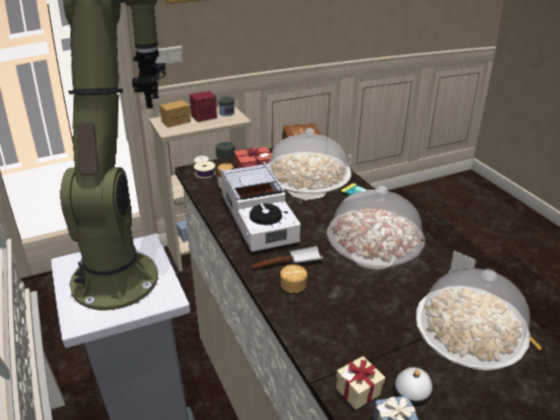

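The top view has the dial near (285,212) with its pointer to the left, the dot near (287,187), and the cover ridge near (222,200). Next I'll measure these.

```bash
cat > h.py <<'E'
import numpy as np,cv2
from scipy.spatial.transform import Rotation as R
def ray(d,uv):
    p=cv2.undistortPoints(np.array(uv,float).reshape(-1,1,2),d["K"],np.array(d["dist_coeffs"])).reshape(-1,2)
    r=np.c_[p[:,0],-p[:,1],-np.ones(len(p))]
    return np.array(d["xyz"]),r@R.from_rotvec(d["attitude"]).as_matrix().T
def onplane(d,uv,z):
    o,r=ray(d,uv);return o+r*((z-o[2])/r[:,2])[:,None]
def xyzmap(d):
    h,w=d["z_map"].shape;v,u=np.mgrid[:h,:w]
    o,r=ray(d,np.c_[u.ravel(),v.ravel()]);return (o+r*d["z_map"].reshape(-1,1)).reshape(h,w,3)
E
python3 - <<'E'
import numpy as np,cv2
from h import *
d=dict(np.load("top0.npz"));im=d["pixels"][:,:,::-1]
c=im[150:260,140:400];cv2.imwrite("pics/crop1.png",cv2.resize(c,None,fx=3,fy=3,interpolation=cv2.INTER_CUBIC))
P=xyzmap(d)
for y,x in [(212,285),(225,300),(200,200),(230,300),(190,310)]: print((x,y),P[y,x].round(3))
E
```

```text
(285, 212) [0.425 0.012 0.089]
(300, 225) [ 0.398 -0.021  0.073]
(200, 200) [0.452 0.196 0.103]
(300, 230) [ 0.386 -0.021  0.074]
(310, 190) [ 0.477 -0.045  0.07 ]
```

View pics/crop1.png

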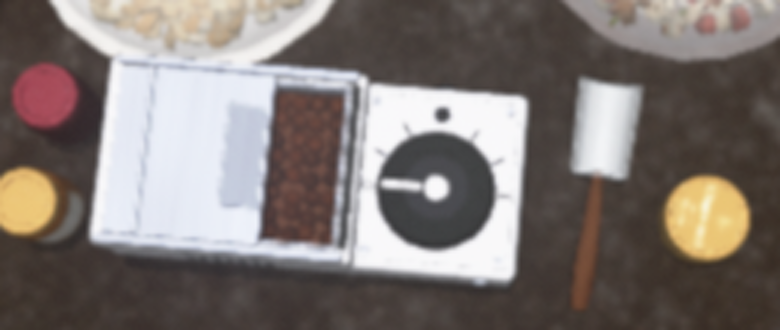

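Run:
```python
import numpy as np,cv2
from h import *
from bench import telemetry
d=dict(np.load("top0.npz"));im=d["pixels"].astype(int);g=im.sum(2)/3
P=xyzmap(d)
m=np.zeros(g.shape,np.uint8);m[190:236,262:308]=(g[190:236,262:308]<110)
n,l,st,ce=cv2.connectedComponentsWithStats(m)
k=1+np.argmax(st[1:,4]);cs,_=cv2.findContours((l==k).astype(np.uint8),cv2.RETR_EXTERNAL,cv2.CHAIN_APPROX_NONE)
c=max(cs,key=len)[:,0,:];e=cv2.fitEllipse(c);print("ell",e)
C=onplane(d,[e[0]],0.0865)[0];print("C@.0865",C)
print("C@.08",onplane(d,[e[0]],.08)[0])
# dot
sub=g[182:193,281:294];w=np.clip(150-sub,0,None);v,u=np.mgrid[182:193,281:294]
dot=[(u*w).sum()/w.sum(),(v*w).sum()/w.sum()];D=onplane(d,[dot],.07)[0];print("dot",dot,D, "yaw",np.degrees(np.arctan2(*(D-C)[[1,0]])),np.linalg.norm((D-C)[:2]))
# hub & pointer
B=im[...,:];w=np.zeros_like(g);w[200:224,266:306]=np.clip(g[200:224,266:306]-130,0,None)
m=(w>0).astype(np.uint8);n,l,st,ce=cv2.connectedComponentsWithStats(m)
for i in range(1,n):print(st[i],ce[i],onplane(d,[ce[i]],.0865)[0])
m=np.zeros_like(m)
# deck: depth height
for nm,lo,hi in (("deck",.066,.076),("ridge",.110,.125),("plate",.099,.107)):
    q=P[160:250,160:330].reshape(-1,3);q=q[(q[:,2]>lo)&(q[:,2]<hi)]
    r=cv2.minAreaRect(q[:,:2].astype(np.float32));print(nm,len(q),r,cv2.boxPoints(r).round(3).tolist(),np.median(q,0))
s=telemetry.get_state();print(R.from_rotvec(s["tool_rot"]).as_matrix().round(3))
cv2.imwrite("pics/hm.png",cv2.resize(np.clip((P[150:260,140:400,2])*2000,0,255).astype(np.uint8),None,fx=3,fy=3,interpolation=cv2.INTER_NEAREST))
```

```text
ell ((285.4880676269531, 213.5571746826172), (35.535736083984375, 37.33564376831055), 16.9791316986084)
C@.0865 [0.4217343  0.01072674 0.0865    ]
C@.08 [0.42266779 0.01073841 0.08      ]
dot [np.float64(287.04843444227004), np.float64(187.71868884540118)] [0.48290136 0.00635645 0.07      ] yaw -4.086754436644114 0.06132298212715462
[266 200   5   9  23] [267.17391304 202.60869565] [0.44674728 0.0507375  0.0865    ]
[300 200   6  24  60] [303.78333333 209.4       ] [ 0.43034339 -0.02964728  0.0865    ]
[266 208  24   9 120] [279.90833333 211.65      ] [0.42615932 0.02292518 0.0865    ]
[266 218   3   6  10] [266.5 221.2] [0.4054699  0.05257194 0.0865    ]
deck 3113 ((0.4622690677642822, 0.12337447702884674), (0.3544277846813202, 0.175017848610878), 84.25189208984375) [[0.3569999933242798, -0.04399999976158142], [0.5320000052452087, -0.06199999898672104], [0.5669999718666077, 0.29100000858306885], [0.3930000066757202, 0.30799999833106995]] [0.45168118 0.05206858 0.07126959]
ridge 349 ((0.48786666989326477, 0.17045807838439941), (0.15373019874095917, 0.0662621557712555), 28.761587142944336) [[0.4050000011920929, 0.16300000250339508], [0.4359999895095825, 0.10400000214576721], [0.5709999799728394, 0.17800000309944153], [0.5389999747276306, 0.23600000143051147]] [0.45933282 0.15891126 0.11481364]
plate 2770 ((0.4608853757381439, 0.1621273159980774), (0.18356311321258545, 0.1632542908191681), 84.4242172241211) [[0.3709999918937683, 0.07900000363588333], [0.5329999923706055, 0.06300000101327896], [0.5509999990463257, 0.2460000067949295], [0.3889999985694885, 0.26100000739097595]] [0.45170103 0.18556142 0.10276289]
[[-0.001 -0.913  0.408]
 [-0.002  0.408  0.913]
 [-1.    -0.    -0.002]]
```

View pics/hm.png

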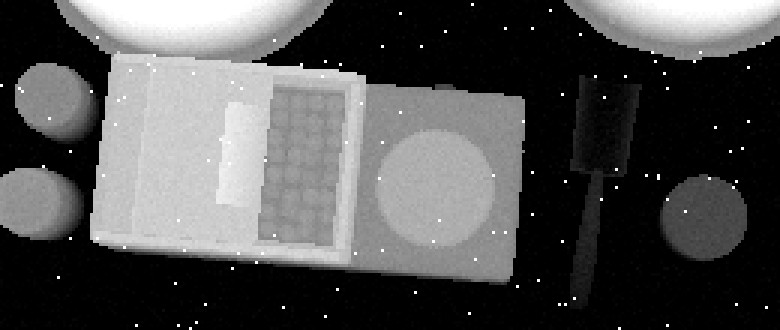

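Run:
```python
import numpy as np,cv2
from h import *
d=dict(np.load("top0.npz"));P=xyzmap(d)
Z=cv2.medianBlur(P[...,2].astype(np.float32),3)
def comp(lo,hi,seed):
    m=((Z>lo)&(Z<hi)).astype(np.uint8);n,l,st,ce=cv2.connectedComponentsWithStats(m,connectivity=4)
    return l==l[seed]
m=comp(.0795,.093,(212,285));q=P[m]
print("dial",m.sum(),q.mean(0),"equiv r",np.sqrt(m.sum()/np.pi), cv2.minEnclosingCircle(q[:,:2].astype(np.float32)))
v,u=np.nonzero(m);print("dial centroid ray",onplane(d,[[u.mean(),v.mean()]],.0865))
m=comp(.1085,.130,(200,220));q=P[m]
r=cv2.minAreaRect(q[:,:2].astype(np.float32));print("ridge",m.sum(),r,cv2.boxPoints(r).round(3).tolist())
m=comp(.066,.0765,(232,270));q=P[m];r=cv2.minAreaRect(q[:,:2].astype(np.float32));print("deck",m.sum(),r,cv2.boxPoints(r).round(3).tolist())
for nm,s in (("bowl",(115,205)),("bowl2",(115,370))): print(nm,Z[s])
q=P[150:180,170:300].reshape(-1,3);i=(q[:,2]>.13);print("dome near pts", q[i][np.argsort(q[i][:,0])[:5]])
# tank/melter overall yaw: plate
m=comp(.0975,.108,(200,200));q=P[m];r=cv2.minAreaRect(q[:,:2].astype(np.float32));print("plate",r,cv2.boxPoints(r).round(3).tolist())
for s in ((217,149),(182,155)):
    m=comp(.06,.085,s);print("jar",P[m].mean(0))
```

```text
dial 1214 [0.42426089 0.01255887 0.0890054 ] equiv r 19.657777133417753 ((0.37816494703292847, 0.014584984630346298), 0.09291837364435196)
dial centroid ray [[0.42451099 0.01260484 0.0865    ]]
ridge 306 ((0.37120237946510315, 0.10263475775718689), (0.24763305485248566, 0.055676478892564774), 34.858245849609375) [[0.2540000081062317, 0.054999999701976776], [0.28600001335144043, 0.008999999612569809], [0.48899999260902405, 0.1509999930858612], [0.4569999873638153, 0.19599999487400055]]
deck 2029 ((0.3982005715370178, 0.01670880615711212), (0.12977243959903717, 0.21815282106399536), 78.8542251586914) [[0.27900001406669617, -0.026000000536441803], [0.49300000071525574, -0.06800000369548798], [0.5180000066757202, 0.05900000035762787], [0.30399999022483826, 0.10100000351667404]]
bowl 0.173301
bowl2 0.17323843
dome near pts [[0.28551327 0.00902447 1.03502667]
 [0.28551327 0.00902447 1.03502667]
 [0.28551327 0.00902447 1.03502667]
 [0.28551327 0.00902447 1.03502667]
 [0.28551327 0.00902447 1.03502667]]
plate ((0.4335624873638153, 0.11433791369199753), (0.30994853377342224, 0.1896570771932602), 66.88821411132812) [[0.28600001335144043, 0.008999999612569809], [0.46000000834465027, -0.06499999761581421], [0.5820000171661377, 0.2199999988079071], [0.40700000524520874, 0.2939999997615814]]
jar [0.42187899 0.31576507 0.07316155]
jar [0.50088971 0.30168854 0.07667081]
```

Run:
```python
import numpy as np,cv2
from h import *
d=dict(np.load("top0.npz"));P=xyzmap(d);ok=d["z_map"]>0
yaw=-0.1;C=np.array([.4245,.0126])
ex=np.array([np.cos(yaw),np.sin(yaw)]);ey=np.array([-ex[1],ex[0]])
rel=P[...,:2]-C;X=rel@ex;Y=rel@ey-.095;Z=P[...,2]
m=ok&(Z>.109)&(Z<.13)&(abs(X)<.06)&(Y>-.03)&(Y<.15)
print("ridge X",np.percentile(X[m],[2,50,98]),"Y",np.percentile(Y[m],[2,10,50,90,98]),m.sum())
for lo in np.arange(.0,.11,.006):
    k=ok&(abs(X)<.03)&(Y>=lo)&(Y<lo+.006);print(round(lo,3),np.median(Z[k]).round(4),end='; ')
k=ok&(abs(X)<.09)&(Y<.2)&(Y>-.2)&(Z>.06)&(Z<.13);print();print("ext",np.percentile(X[k],[.5,99.5]),np.percentile(Y[k],[.2,99.8]))
for y0 in (-.12,-.06,.0,.1):
    kk=k&(abs(Y-y0)<.02);print(y0,np.percentile(X[kk],[1,99]))
dome=ok&(Z>.1)&(Z<.2)&(X>.06)&(Y>-.05)&(Y<.25)&(X<.3)
for h in (.1,.13,.16):
    kk=dome&(Z>h);print("dome",h,X[kk].min())
```

```text
ridge X [-0.02750777  0.00926494  0.0445061 ] Y [0.03795276 0.04188813 0.04942238 0.05650034 0.05794161] 302
0.0 0.0742; 0.006 0.0758; 0.012 0.0752; 0.018 0.0723; 0.024 0.0776; 0.03 0.1024; 0.036 0.1078; 0.042 0.1114; 0.048 0.1148; 0.054 0.1175; 0.06 0.1026; 0.066 0.1025; 0.072 0.1024; 0.078 0.1021; 0.084 0.1023; 0.09 0.1022; 0.096 0.1025; 0.102 0.1027; 0.108 0.1024; 
ext [-0.06083307  0.08902555] [-0.15709374  0.19884953]
-0.12 [-0.06008675  0.07724683]
-0.06 [-0.0595814   0.07707672]
0.0 [-0.06080566  0.07657032]
0.1 [-0.06076333  0.08960502]
dome 0.1 0.06006152821647503
dome 0.13 0.09495934629919277
dome 0.16 0.12325409768425431
```

```bash
python3 -m creep '[{"fingers":0,"y":-0.5,"z":-0.43,"twist":-0.4,"x":0},{"fingers":0,"y":-1.2,"z":-1.04,"twist":-0.8,"x":0},{"fingers":0,"y":-1.9,"z":-1.65,"twist":-1.2,"x":0},{"fingers":0,"y":-2.6,"z":-2.26,"twist":-1.6,"x":0},{"fingers":0,"y":-3.3,"z":-2.87,"twist":-2,"x":0},{"fingers":0,"y":-4,"z":-3.48,"twist":-2.4,"x":0},{"fingers":0,"y":-4.7,"z":-4.09,"twist":-2.8,"x":0},{"fingers":0,"y":-5.4,"z":-4.7,"twist":-3.2,"x":0},{"fingers":0,"y":-6.1,"z":-5.3,"twist":-3.5,"x":0},{"fingers":0,"y":-6.8,"z":-5.9,"twist":-3.68,"x":0},{"fingers":0,"y":-7.5,"z":-6.5,"twist":-3.68,"x":0},{"fingers":0,"y":-8,"z":-6.95,"twist":-3.68,"x":0},{"fingers":0,"y":-8.34,"z":-7.25,"twist":-3.68,"x":0},{"fingers":0,"y":-8.34,"z":-7.25,"twist":-3.68,"x":0},{"fingers":0,"y":-8.34,"z":-7.25,"twist":-3.68,"x":0}]'
cat > look.py <<'E'
import sys,numpy as np,cv2
from bench import telemetry,viewer
from h import *
s=telemetry.get_state();print(round(s["time"],2),np.round(s["position"],4),np.round(s["ft_force"],2),s["grip_width"]);print(R.from_rotvec(s["tool_rot"]).as_matrix().round(3).tolist())
for n in ("top","scene"):
    if len(sys.argv)>2 and n not in sys.argv[2]: continue
    d=viewer.get_image(n);im=d["pixels"][:,:,::-1]
    np.savez(f"{n}{sys.argv[1]}.npz",**{k:np.array(v) for k,v in d.items()})
    c=im[140:270,130:330] if n=="top" else im[140:290,190:340]
    cv2.imwrite(f"pics/{n}{sys.argv[1]}.png",cv2.resize(c,None,fx=4,fy=4,interpolation=cv2.INTER_CUBIC))
E
python3 look.py 1
```

```text
time: 1.35
position: [0.4516, 0.1915, 0.2223]
tool_rot: [-1.133, 1.256, 1.134]
ft_force: [-0.7, 0.2, 0.2]
grip_width: 0.02
1.35 [0.4516 0.1915 0.2223] [-0.72  0.16  0.18] 0.020345009667266968
[[-0.001, -0.995, 0.102], [0.0, 0.102, 0.995], [-1.0, 0.001, 0.0]]
```

View pics/scene1.png

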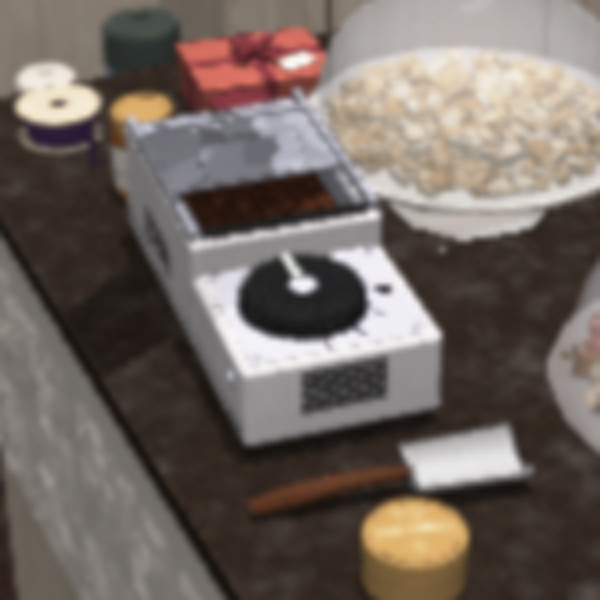

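```bash
python3 -m creep '[{"fingers":0,"x":0.5,"y":0,"z":0,"twist":0},{"fingers":0,"x":1.1,"y":0,"z":0,"twist":0},{"fingers":0,"x":1.7,"y":0,"z":0,"twist":0},{"fingers":0,"x":2.2,"y":0,"z":0,"twist":0},{"fingers":0,"x":2.6,"y":0,"z":0,"twist":0},{"fingers":0,"x":2.83,"y":0,"z":0,"twist":0},{"fingers":0,"x":2.83,"y":0,"z":0,"twist":0},{"fingers":0,"x":2.83,"y":0,"z":0,"twist":0}]'
python3 look.py 2
```

```text
time: 2.12
position: [0.4512, 0.1932, 0.1094]
tool_rot: [-1.137, 1.254, 1.137]
ft_force: [-0.3, -0.2, 0.2]
grip_width: 0.003
2.12 [0.4512 0.1932 0.1094] [-0.29 -0.22  0.17] 0.0032154330095507094
[[-0.0, -0.995, 0.098], [-0.0, 0.098, 0.995], [-1.0, 0.0, -0.0]]
```

View pics/scene2.png

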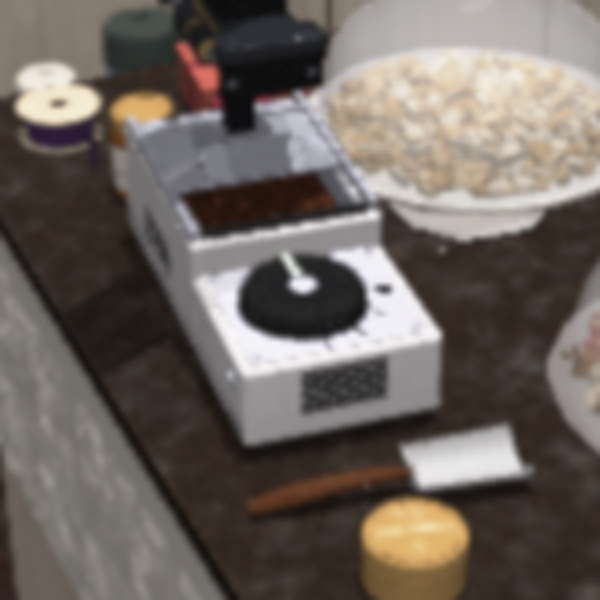

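View pics/top2.png

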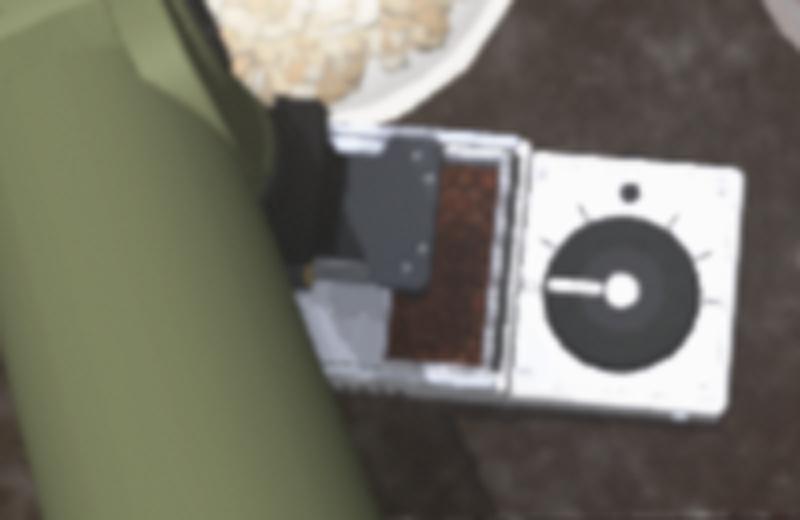

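The fingertips rest on the plate left of the ridge (scene crop (238,115)), and the dial pointer is at off. Next I push.

```bash
python3 -m creep '[{"fingers":0,"x":0,"y":0,"z":-0.2,"twist":0},{"fingers":0,"x":0,"y":0,"z":-0.4,"twist":0},{"fingers":0,"x":0,"y":0,"z":-0.6,"twist":0},{"fingers":0,"x":0,"y":0,"z":-0.8,"twist":0},{"fingers":0,"x":0,"y":0,"z":-1.0,"twist":0},{"fingers":0,"x":0,"y":0,"z":-1.2,"twist":0},{"fingers":0,"x":0,"y":0,"z":-1.4,"twist":0},{"fingers":0,"x":0,"y":0,"z":-1.6,"twist":0},{"fingers":0,"x":0,"y":0,"z":-1.75,"twist":0},{"fingers":0,"x":0,"y":0,"z":-1.75,"twist":0}]'
python3 look.py 3
```

```text
time: 3.05
position: [0.4443, 0.1207, 0.1092]
tool_rot: [-1.134, 1.257, 1.134]
ft_force: [0.7, 0.0, -0.4]
grip_width: 0.007
3.05 [0.4443 0.1207 0.1092] [ 0.72  0.02 -0.39] 0.006916996577014157
[[-0.001, -0.995, 0.101], [-0.001, 0.101, 0.995], [-1.0, 0.001, -0.001]]
```

View pics/scene3.png

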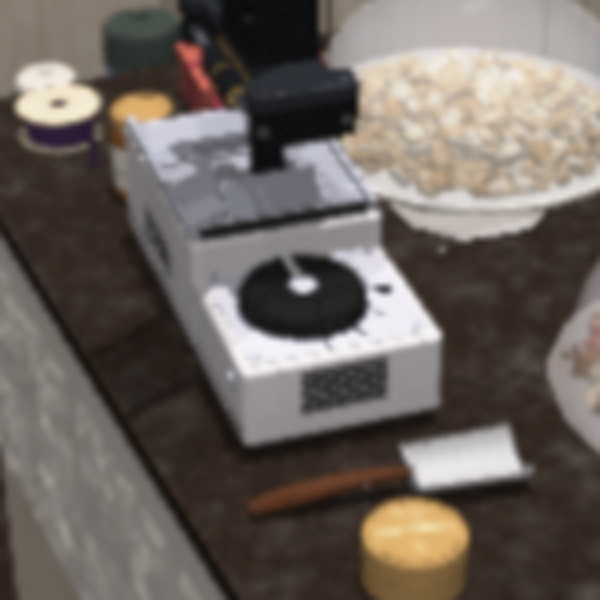

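The cover moved and now hides almost all the drops. I'll keep pushing gently until the force rises against the bumper.

```bash
python3 -m creep '[{"fingers":0,"x":0,"y":0,"z":-0.1,"twist":0},{"fingers":0,"x":0,"y":0,"z":-0.2,"twist":0},{"fingers":0,"x":0,"y":0,"z":-0.2,"twist":0},{"fingers":0,"x":0,"y":0,"z":-0.2,"twist":0}]'
python3 -m creep '[{"fingers":0,"x":0,"y":0,"z":-0.1,"twist":0},{"fingers":0,"x":0,"y":0,"z":-0.1,"twist":0},{"fingers":0,"x":0,"y":0,"z":-0.1,"twist":0}]'
```

```text
time: 3.48
position: [0.4436, 0.1163, 0.1092]
tool_rot: [-1.135, 1.253, 1.137]
ft_force: [1.1, 4.8, -2.0]
grip_width: 0.008
time: 3.73
position: [0.4435, 0.1162, 0.1092]
tool_rot: [-1.133, 1.247, 1.14]
ft_force: [1.8, 14.9, -6.9]
grip_width: 0.009
```

```bash
python3 -m creep '[{"fingers":0,"x":0,"y":0,"z":0.3,"twist":0},{"fingers":0,"x":0,"y":0,"z":0.5,"twist":0},{"fingers":0,"x":-0.5,"y":0,"z":0.5,"twist":0},{"fingers":0,"x":-1.2,"y":0,"z":0.5,"twist":0},{"fingers":0,"x":-1.5,"y":0,"z":0.5,"twist":0},{"fingers":0,"x":-1.5,"y":0,"z":0.5,"twist":0}]'
python3 look.py 4
```

```text
time: 4.23
position: [0.4476, 0.1309, 0.1724]
tool_rot: [-1.137, 1.25, 1.133]
ft_force: [0.0, 0.5, -0.1]
grip_width: 0.002
4.23 [0.4476 0.1309 0.1724] [ 0.01  0.5  -0.08] 0.00234495106098233
[[0.005, -0.995, 0.1], [0.001, 0.1, 0.995], [-1.0, -0.005, 0.002]]
```

View pics/top4.png

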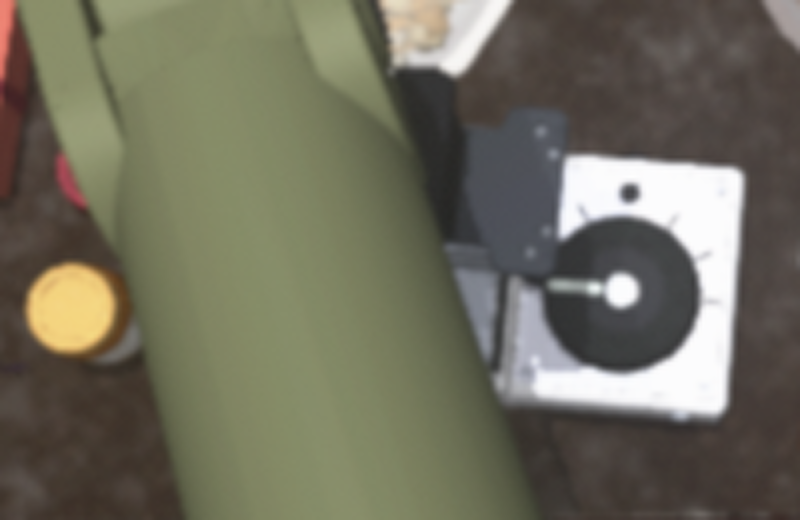

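View pics/scene4.png

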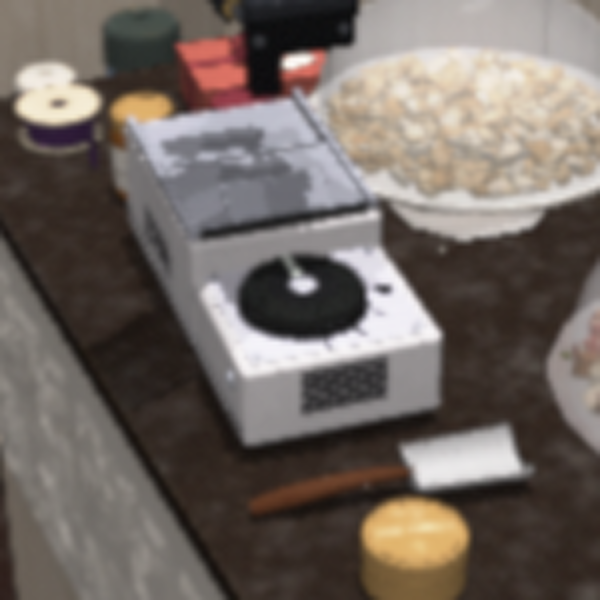

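```bash
python3 -m creep '[{"fingers":0,"x":0,"y":-0.1,"z":-0.6,"twist":-1},{"fingers":0,"x":0,"y":-0.2,"z":-1.3,"twist":-2},{"fingers":0,"x":0,"y":-0.32,"z":-2.0,"twist":-3},{"fingers":0,"x":0,"y":-0.32,"z":-2.4,"twist":-4},{"fingers":0,"x":0.6,"y":-0.32,"z":-2.4,"twist":-4},{"fingers":0,"x":1.2,"y":-0.32,"z":-2.4,"twist":-4},{"fingers":0,"x":1.7,"y":-0.32,"z":-2.4,"twist":-4},{"fingers":0,"x":1.9,"y":-0.32,"z":-2.4,"twist":-4},{"fingers":0,"x":1.9,"y":-0.32,"z":-2.4,"twist":-4},{"fingers":0,"x":1.9,"y":-0.32,"z":-2.4,"twist":-4}]'
python3 look.py 5; python3 -c "
from bench import telemetry as t;print(t.get_state()['joint_positions'])"
```

```text
time: 5.17
position: [0.4482, 0.0336, 0.0929]
tool_rot: [-1.39, 1.082, 1.391]
ft_force: [0.3, -0.3, 0.5]
grip_width: 0.001
5.17 [0.4482 0.0336 0.0929] [ 0.34 -0.31  0.52] 0.0014209832222464723
[[-0.002, -0.969, -0.247], [-0.001, -0.247, 0.969], [-1.0, 0.002, -0.0]]
[-0.53441013 -0.00543981  0.40175632  2.09440461  0.00243463  1.05066622
  1.68656283]
```

View pics/scene5.png

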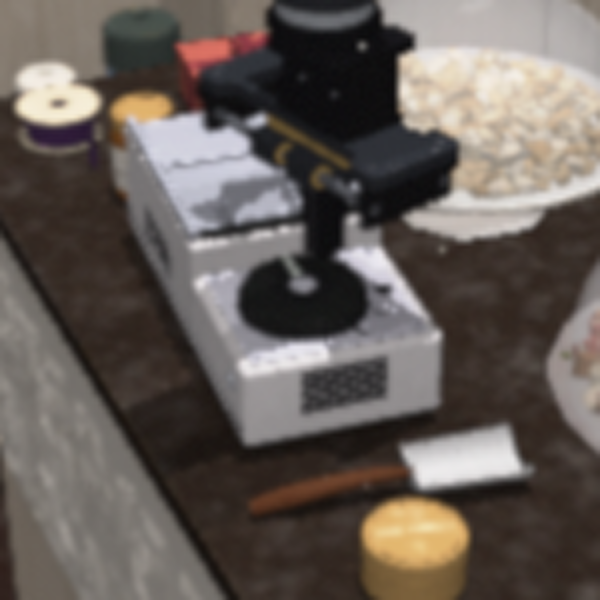

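View pics/top5.png

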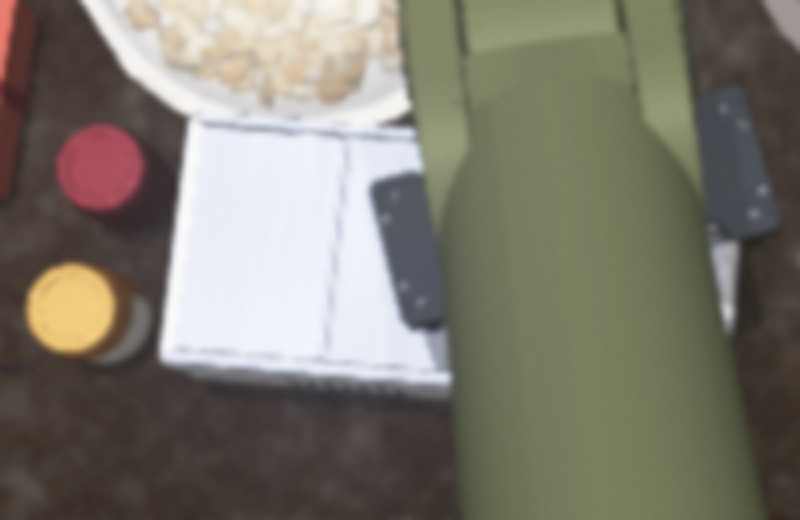

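```bash
python3 -m creep '[{"fingers":0,"x":0.1,"y":0,"z":0,"twist":0},{"fingers":0,"x":0.18,"y":0,"z":0,"twist":0},{"fingers":0,"x":0.18,"y":0,"z":0,"twist":0}]'
python3 -m creep '[{"fingers":0,"x":0.05,"y":0,"z":0,"twist":0},{"fingers":0,"x":0.05,"y":0,"z":0,"twist":0}]'
```

```text
time: 5.52
position: [0.4495, 0.034, 0.0869]
tool_rot: [-1.391, 1.079, 1.389]
ft_force: [-0.4, -0.0, 0.8]
grip_width: 0.004
time: 5.68
position: [0.4498, 0.0339, 0.0866]
tool_rot: [-1.391, 1.079, 1.389]
ft_force: [-4.1, -0.4, 15.9]
grip_width: 0.008
```

```bash
cat > arc.py <<'E'
import sys,numpy as np
from bench import telemetry
from h import *
s=telemetry.get_state();M=R.from_rotvec(s["tool_rot"]).as_matrix();C=np.array([.4245,.0126])
p=np.array(s["position"][:2]);r=p-C;print("r",np.hypot(*r),"az vs melter x deg",np.degrees(np.arctan2(r[1],r[0]))+5.73)
for a in map(float,sys.argv[1:]):
    t=-np.radians(a);q=np.array([[np.cos(t),-np.sin(t)],[np.sin(t),np.cos(t)]])@r-r
    w=np.array([*q,0])@M/.04;print(a,"y %.3f z %.3f twist %.1f"%(w[1],w[2],a/5))
E
python3 arc.py 5 10 15 20 25 30 35 40
```

```text
r 0.03311946427438153 az vs melter x deg 45.79100719452005
5.0 y -0.029 z -0.066 twist 1.0
10.0 y -0.051 z -0.135 twist 2.0
15.0 y -0.068 z -0.205 twist 3.0
20.0 y -0.078 z -0.277 twist 4.0
25.0 y -0.082 z -0.349 twist 5.0
30.0 y -0.080 z -0.421 twist 6.0
35.0 y -0.072 z -0.493 twist 7.0
40.0 y -0.057 z -0.563 twist 8.0
```

```bash
python3 -m creep '[{"fingers":0,"x":0,"y":-0.015,"z":-0.033,"twist":0.5},{"fingers":0,"x":0,"y":-0.029,"z":-0.066,"twist":1},{"fingers":0,"x":0,"y":-0.04,"z":-0.1,"twist":1.5},{"fingers":0,"x":0,"y":-0.051,"z":-0.135,"twist":2},{"fingers":0,"x":0,"y":-0.06,"z":-0.17,"twist":2.5},{"fingers":0,"x":0,"y":-0.068,"z":-0.205,"twist":3},{"fingers":0,"x":0,"y":-0.073,"z":-0.24,"twist":3.5},{"fingers":0,"x":0,"y":-0.078,"z":-0.277,"twist":4},{"fingers":0,"x":0,"y":-0.08,"z":-0.313,"twist":4.5},{"fingers":0,"x":0,"y":-0.082,"z":-0.349,"twist":5},{"fingers":0,"x":0,"y":-0.081,"z":-0.385,"twist":5.5},{"fingers":0,"x":0,"y":-0.08,"z":-0.421,"twist":6},{"fingers":0,"x":0,"y":-0.076,"z":-0.457,"twist":6.5},{"fingers":0,"x":0,"y":-0.072,"z":-0.493,"twist":7},{"fingers":0,"x":0,"y":-0.065,"z":-0.53,"twist":7.5},{"fingers":0,"x":0,"y":-0.057,"z":-0.563,"twist":8},{"fingers":0,"x":0,"y":-0.057,"z":-0.563,"twist":8}]'
python3 look.py 6 scene
```

```text
time: 7.1
position: [0.4578, 0.0122, 0.0866]
tool_rot: [-0.871, 1.387, 0.87]
ft_force: [-3.9, -1.3, 14.5]
grip_width: 0.003
7.1 [0.4578 0.0122 0.0866] [-3.88 -1.29 14.53] 0.002850657034757799
[[0.003, -0.9, 0.436], [0.001, 0.436, 0.9], [-1.0, -0.002, 0.002]]
```

View pics/scene6.png

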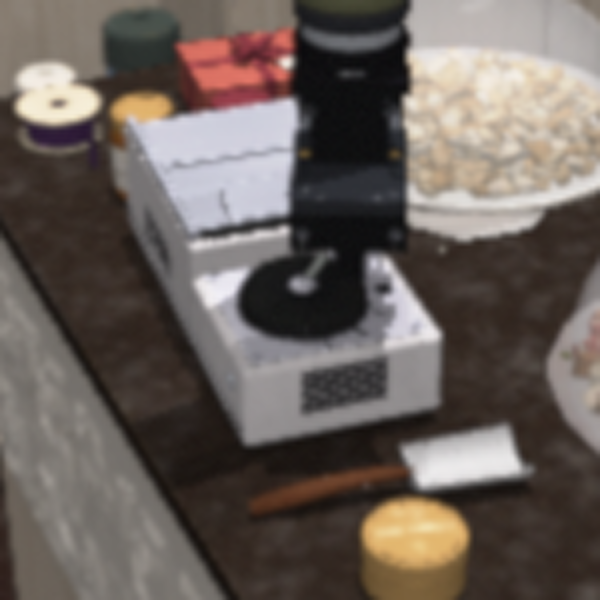

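```bash
python3 arc.py -40; python3 -m creep '[{"fingers":0,"x":-0.15,"y":0,"z":0,"twist":0},{"fingers":0,"x":-0.35,"y":0,"z":0,"twist":0},{"fingers":0,"x":-0.35,"y":0,"z":0,"twist":0}]'
python3 look.py 7 scene
```

```text
r 0.03332007631962437 az vs melter x deg 5.2021999896087685
-40.0 y 0.404 z 0.401 twist -8.0
time: 7.4
position: [0.4574, 0.0128, 0.0996]
tool_rot: [-0.873, 1.386, 0.872]
ft_force: [0.7, 0.5, -0.0]
grip_width: 0.003
7.4 [0.4574 0.0128 0.0996] [ 0.68  0.55 -0.04] 0.002644353510915593
[[0.002, -0.901, 0.434], [0.001, 0.434, 0.901], [-1.0, -0.002, 0.002]]
```

View pics/scene7.png

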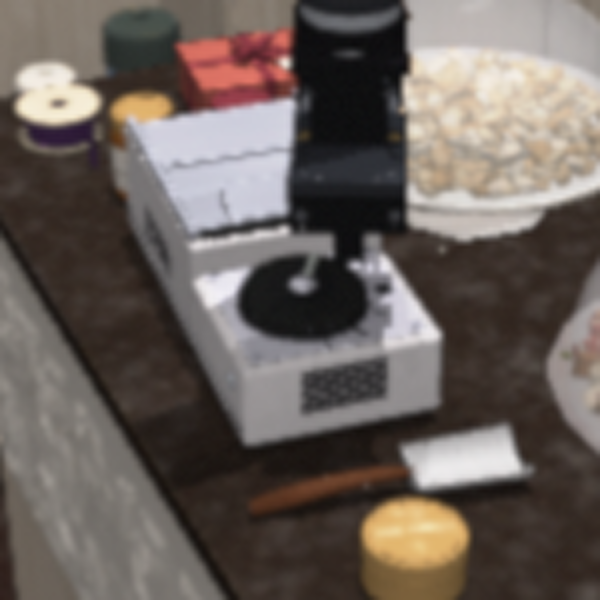

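```bash
cat > ang.py <<'E'
import sys,numpy as np
from h import *
d=dict(np.load(f"scene{sys.argv[1]}.npz"));a=[float(v) for v in sys.argv[2:]]
uv=np.array(a).reshape(-1,2)/4+[190-.375,140-.375]
p=onplane(d,uv,.0865)[:,:2];print(p.round(4))
v=p[1]-p[0];yaw=-.1;az=np.arctan2(v[1],v[0])-yaw
print("dial rad",np.pi/2-az)
E
python3 ang.py 5 303 286 290 260; python3 ang.py 7 303 286 315 254; python3 ang.py 6 303 286 330 253
```

```text
[[0.4199 0.0069]
 [0.4252 0.0405]]
dial rad 0.055214550100053605
[[0.4199 0.0069]
 [0.4439 0.0405]]
dial rad 0.5202117908635557
[[0.4199 0.0069]
 [0.4538 0.0374]]
dial rad 0.7381005967203497
```

Measured this way, the dial sat at 0 before the stroke, was held at about 0.70, and sprang to 0.52 when released, so it is one click up. I'll swing the finger back 40° in the air and stroke again.

```bash
python3 -m creep '[{"fingers":0,"x":0,"y":0.1,"z":0.1,"twist":-1.3},{"fingers":0,"x":0,"y":0.2,"z":0.2,"twist":-2.6},{"fingers":0,"x":0,"y":0.3,"z":0.3,"twist":-4},{"fingers":0,"x":0,"y":0.36,"z":0.36,"twist":-5.3},{"fingers":0,"x":0,"y":0.4,"z":0.4,"twist":-6.6},{"fingers":0,"x":0,"y":0.404,"z":0.401,"twist":-8},{"fingers":0,"x":0.2,"y":0.404,"z":0.401,"twist":-8},{"fingers":0,"x":0.34,"y":0.404,"z":0.401,"twist":-8},{"fingers":0,"x":0.34,"y":0.404,"z":0.401,"twist":-8},{"fingers":0,"x":0.34,"y":0.404,"z":0.401,"twist":-8}]'
python3 look.py 8 scene; python3 arc.py 5 10 15 20 25 30 35 40
```

```text
time: 8.28
position: [0.4496, 0.0339, 0.0865]
tool_rot: [-1.387, 1.082, 1.387]
ft_force: [-5.8, -1.1, 19.4]
grip_width: 0.004
8.28 [0.4496 0.0339 0.0865] [-5.84 -1.08 19.42] 0.004197507180597838
[[0.001, -0.97, -0.242], [0.001, -0.242, 0.97], [-1.0, -0.001, 0.001]]
r 0.03291724743919363 az vs melter x deg 46.16353750123524
5.0 y -0.029 z -0.066 twist 1.0
10.0 y -0.052 z -0.134 twist 2.0
15.0 y -0.070 z -0.203 twist 3.0
20.0 y -0.081 z -0.274 twist 4.0
25.0 y -0.086 z -0.346 twist 5.0
30.0 y -0.084 z -0.418 twist 6.0
35.0 y -0.077 z -0.489 twist 7.0
40.0 y -0.063 z -0.559 twist 8.0
```

```bash
python3 -m creep '[{"fingers":0,"x":-0.01,"y":-0.015,"z":-0.033,"twist":0.5},{"fingers":0,"x":-0.01,"y":-0.029,"z":-0.066,"twist":1},{"fingers":0,"x":-0.01,"y":-0.04,"z":-0.1,"twist":1.5},{"fingers":0,"x":-0.01,"y":-0.052,"z":-0.134,"twist":2},{"fingers":0,"x":-0.01,"y":-0.061,"z":-0.169,"twist":2.5},{"fingers":0,"x":-0.01,"y":-0.07,"z":-0.203,"twist":3},{"fingers":0,"x":-0.01,"y":-0.076,"z":-0.239,"twist":3.5},{"fingers":0,"x":-0.01,"y":-0.081,"z":-0.274,"twist":4},{"fingers":0,"x":-0.01,"y":-0.084,"z":-0.31,"twist":4.5},{"fingers":0,"x":-0.01,"y":-0.086,"z":-0.346,"twist":5},{"fingers":0,"x":-0.01,"y":-0.085,"z":-0.382,"twist":5.5},{"fingers":0,"x":-0.01,"y":-0.084,"z":-0.418,"twist":6},{"fingers":0,"x":-0.01,"y":-0.081,"z":-0.454,"twist":6.5},{"fingers":0,"x":-0.01,"y":-0.077,"z":-0.489,"twist":7},{"fingers":0,"x":-0.01,"y":-0.07,"z":-0.524,"twist":7.5},{"fingers":0,"x":-0.01,"y":-0.063,"z":-0.559,"twist":8},{"fingers":0,"x":-0.2,"y":-0.063,"z":-0.559,"twist":8},{"fingers":0,"x":-0.4,"y":-0.063,"z":-0.559,"twist":8},{"fingers":0,"x":-0.4,"y":-0.063,"z":-0.559,"twist":8}]'
python3 look.py 9 scene;python3 arc.py -40
```

```text
time: 9.92
position: [0.4574, 0.0131, 0.1014]
tool_rot: [-0.872, 1.388, 0.871]
ft_force: [-0.5, 0.5, 1.4]
grip_width: 0.007
9.92 [0.4574 0.0131 0.1014] [-0.46  0.46  1.44] 0.007261873505074095
[[0.002, -0.9, 0.435], [0.0, 0.435, 0.9], [-1.0, -0.001, 0.001]]
r 0.03257865819548114 az vs melter x deg 6.6509011105290625
-40.0 y 0.405 z 0.382 twist -8.0
```

View pics/scene9.png

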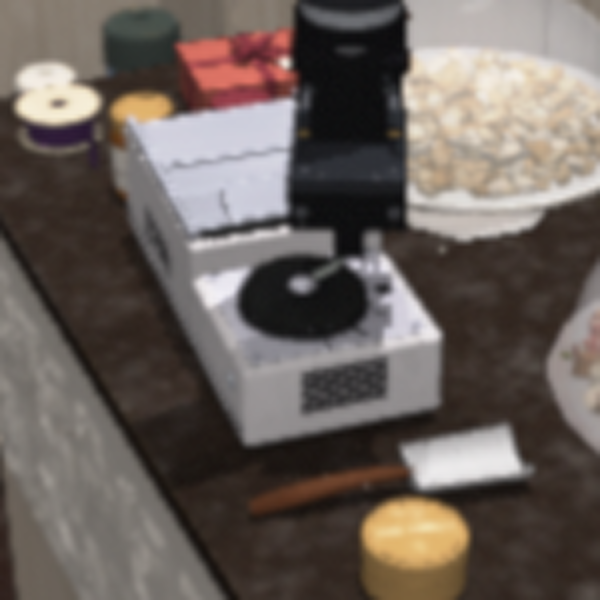

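```bash
python3 ang.py 9 303 286 338 263; python3 -m creep '[{"fingers":0,"x":0,"y":0.1,"z":0.1,"twist":-1.3},{"fingers":0,"x":0,"y":0.2,"z":0.2,"twist":-2.6},{"fingers":0,"x":0,"y":0.3,"z":0.3,"twist":-4},{"fingers":0,"x":0,"y":0.36,"z":0.34,"twist":-5.3},{"fingers":0,"x":0,"y":0.4,"z":0.38,"twist":-6.6},{"fingers":0,"x":0,"y":0.405,"z":0.382,"twist":-8},{"fingers":0,"x":0.2,"y":0.405,"z":0.382,"twist":-8},{"fingers":0,"x":0.38,"y":0.405,"z":0.382,"twist":-8},{"fingers":0,"x":0.38,"y":0.405,"z":0.382,"twist":-8},{"fingers":0,"x":0.38,"y":0.405,"z":0.382,"twist":-8}]'
python3 arc.py 5 10 15 20 25 30 35
```

```text
[[0.4199 0.0069]
 [0.4534 0.0235]]
dial rad 1.0123060470077099
time: 10.8
position: [0.4493, 0.0337, 0.0865]
tool_rot: [-1.387, 1.083, 1.387]
ft_force: [-3.9, -0.5, 15.6]
grip_width: 0.006
r 0.03258618915936515 az vs melter x deg 46.07491054317387
5.0 y -0.029 z -0.065 twist 1.0
10.0 y -0.052 z -0.132 twist 2.0
15.0 y -0.069 z -0.201 twist 3.0
20.0 y -0.080 z -0.272 twist 4.0
25.0 y -0.084 z -0.342 twist 5.0
30.0 y -0.083 z -0.413 twist 6.0
35.0 y -0.075 z -0.484 twist 7.0
```

The dial is now at the second stop (about 1.05). The last stroke is 30°.

```bash
python3 -m creep '[{"fingers":0,"x":0,"y":-0.015,"z":-0.033,"twist":0.5},{"fingers":0,"x":0,"y":-0.029,"z":-0.065,"twist":1},{"fingers":0,"x":0,"y":-0.04,"z":-0.1,"twist":1.5},{"fingers":0,"x":0,"y":-0.052,"z":-0.132,"twist":2},{"fingers":0,"x":0,"y":-0.061,"z":-0.167,"twist":2.5},{"fingers":0,"x":0,"y":-0.069,"z":-0.201,"twist":3},{"fingers":0,"x":0,"y":-0.075,"z":-0.237,"twist":3.5},{"fingers":0,"x":0,"y":-0.08,"z":-0.272,"twist":4},{"fingers":0,"x":0,"y":-0.083,"z":-0.307,"twist":4.5},{"fingers":0,"x":0,"y":-0.084,"z":-0.342,"twist":5},{"fingers":0,"x":0,"y":-0.084,"z":-0.378,"twist":5.5},{"fingers":0,"x":0,"y":-0.083,"z":-0.413,"twist":6},{"fingers":0,"x":0,"y":-0.083,"z":-0.413,"twist":6},{"fingers":0,"x":-0.2,"y":-0.083,"z":-0.413,"twist":6},{"fingers":0,"x":-0.6,"y":-0.083,"z":-0.413,"twist":6},{"fingers":0,"x":-1.2,"y":-0.083,"z":-0.413,"twist":6},{"fingers":0,"x":-1.8,"y":-0.083,"z":-0.413,"twist":6},{"fingers":0,"x":-2.4,"y":-0.083,"z":-0.413,"twist":6},{"fingers":0,"x":-3,"y":-0.083,"z":-0.413,"twist":6}]'
python3 look.py 10 scene
```

```text
time: 12.38
position: [0.4555, 0.0185, 0.2054]
tool_rot: [-1.002, 1.329, 1.003]
ft_force: [0.2, -0.0, 0.8]
grip_width: 0.005
12.38 [0.4555 0.0185 0.2054] [ 0.23 -0.    0.76] 0.005212427502695232
[[-0.001, -0.962, 0.274], [-0.0, 0.274, 0.962], [-1.0, 0.001, -0.001]]
```

View pics/scene10.png

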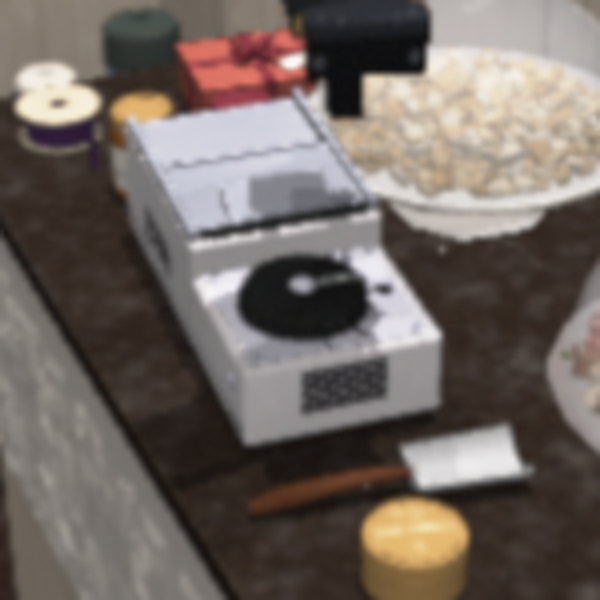

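```bash
python3 ang.py 10 303 286 355 278; python3 -m creep '[{"fingers":0,"x":0,"y":0.2,"z":0.6,"twist":0},{"fingers":0,"x":0,"y":0.6,"z":1.4,"twist":0},{"fingers":0,"x":0,"y":1.1,"z":2.2,"twist":0},{"fingers":0,"x":0,"y":1.6,"z":3.0,"twist":0},{"fingers":0,"x":0,"y":2.2,"z":3.8,"twist":0},{"fingers":0,"x":0,"y":2.8,"z":4.6,"twist":0},{"fingers":0,"x":0,"y":3.4,"z":5.4,"twist":0},{"fingers":0,"x":0,"y":4,"z":6.2,"twist":0},{"fingers":0,"x":0,"y":4.6,"z":7,"twist":0},{"fingers":0,"x":0,"y":5.2,"z":7.8,"twist":0},{"fingers":0,"x":0,"y":5.8,"z":8.6,"twist":0},{"fingers":0,"x":0,"y":6.3,"z":9.3,"twist":0},{"fingers":0,"x":0,"y":6.69,"z":9.8,"twist":0},{"fingers":0,"x":0,"y":6.69,"z":9.8,"twist":0},{"fingers":0,"x":0,"y":6.69,"z":9.8,"twist":0},{"fingers":0,"x":0,"y":6.69,"z":9.8,"twist":0}]'
python3 look.py 11
python3 - <<'E'
import numpy as np
from h import *
yaw=-0.1;C=np.array([.4245,.0126]);ex=np.array([np.cos(yaw),np.sin(yaw)]);ey=np.array([-ex[1],ex[0]])
d=dict(np.load("top11.npz"));P=xyzmap(d);ok=d["z_map"]>0
rel=P[...,:2]-C;X=rel@ex;Y=rel@ey-.095;Z=P[...,2]
m=ok&(Z>.109)&(Z<.13)&(abs(X)<.06)&(Y>-.05)&(Y<.15)
print("ridge Y",np.percentile(Y[m],[2,50,98]))
for lo in np.arange(-.05,.01,.004):
    k=ok&(abs(X)<.03)&(Y>=lo)&(Y<lo+.004);print(round(lo,3),np.median(Z[k]).round(4),end='; ')
d0=dict(np.load("top0.npz"))
df=np.abs(d0["pixels"].astype(int)-d["pixels"]).sum(2)
print("diff jars/scoop/tin", [int((df[a:b,c:e]>60).sum()) for a,b,c,e in ((200,235,130,168),(168,198,140,170),(170,255,325,355),(205,240,358,392))])
E
```

```text
[[0.4199 0.0069]
 [0.4559 0.0015]]
dial rad 1.6209614895649869
time: 13.77
position: [0.305, 0.4674, 0.2041]
tool_rot: [-1.005, 1.329, 1.002]
ft_force: [0.2, -0.5, 0.4]
grip_width: 0.008
13.77 [0.305  0.4674 0.2041] [ 0.16 -0.47  0.42] 0.0077909747781064334
[[-0.001, -0.962, 0.273], [-0.002, 0.273, 0.962], [-1.0, -0.0, -0.002]]
ridge Y [-0.01717257 -0.00608297  0.05991433]
-0.05 0.0715; -0.046 0.0711; -0.042 0.0716; -0.038 0.0924; -0.034 0.1035; -0.03 0.1008; -0.026 0.1031; -0.022 0.1061; -0.018 0.1084; -0.014 0.111; -0.01 0.1128; -0.006 0.1155; -0.002 0.118; 0.002 0.1029; 0.006 0.1025; diff jars/scoop/tin [0, 0, 0, 0]
```

View pics/top11.png

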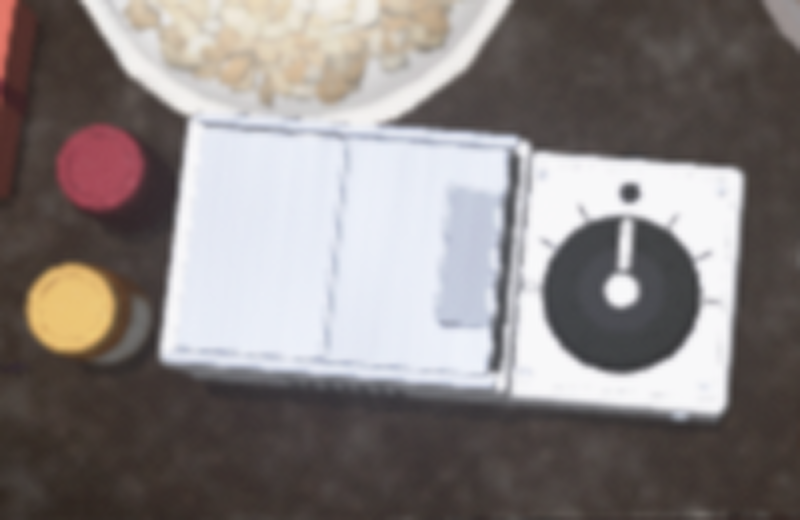

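The pointer is at the dot (top crop (625,240) against the dot at (629,192)). A dark strip shows at the cover's right edge (505,260), so I'll check whether that is the bumper or a gap.

Run:
```python
import numpy as np,cv2
from h import *
out=[]
yaw=-0.1;C=np.array([.4245,.0126]);ex=np.array([np.cos(yaw),np.sin(yaw)]);ey=np.array([-ex[1],ex[0]])
for n in ("0","11"):
    d=dict(np.load(f"top{n}.npz"));P=xyzmap(d);Y=(P[...,:2]-C)@ey-.095
    for r in (195,215):
        print(n,r,[(c,round(float(Y[r,c])*1e3),round(float(P[r,c,2])*1e3),int(d["pixels"][r,c].mean())) for c in range(246,264)])
    out.append(cv2.resize(d["pixels"][165:240,235:270,::-1],None,fx=8,fy=8,interpolation=cv2.INTER_NEAREST))
cv2.imwrite("pics/cmp.png",np.hstack(out))
```

```text
0 195 [(246, -6, 77, 77), (247, -7, 69, 82), (248, -10, 72, 87), (249, -12, 73, 84), (250, -14, 76, 79), (251, -17, 80, 74), (252, -19, 76, 73), (253, -21, 78, 105), (254, -25, 96, 165), (255, -27, 95, 179), (256, -30, 103, 139), (257, -32, 103, 93), (258, -34, 98, 127), (259, -36, 92, 188), (260, -38, 88, 183), (261, -38, 67, 178), (262, -41, 73, 229), (263, -43, 73, 247)]
0 215 [(246, -10, 75, 71), (247, -12, 79, 73), (248, -15, 80, 75), (249, -17, 78, 75), (250, -19, 80, 77), (251, -21, 76, 115), (252, -25, 95, 182), (253, -27, 93, 190), (254, -30, 104, 142), (255, -32, 103, 91), (256, -34, 97, 123), (257, -36, 94, 187), (258, -38, 92, 193), (259, -38, 72, 207), (260, -40, 68, 237), (261, -43, 68, 247), (262, -45, 70, 249), (263, -47, 69, 248)]
11 195 [(246, -9, 111, 207), (247, -11, 110, 207), (248, -14, 111, 205), (249, -16, 110, 204), (250, -18, 108, 204), (251, -20, 106, 205), (252, -22, 104, 207), (253, -24, 103, 217), (254, -26, 102, 224), (255, -27, 95, 187), (256, -30, 106, 119), (257, -33, 106, 86), (258, -34, 102, 129), (259, -36, 95, 188), (260, -37, 87, 182), (261, -38, 69, 178), (262, -41, 71, 229), (263, -43, 72, 246)]
11 215 [(246, -13, 110, 205), (247, -16, 111, 205), (248, -18, 109, 205), (249, -20, 110, 207), (250, -22, 107, 208), (251, -23, 102, 219), (252, -26, 104, 228), (253, -27, 95, 204), (254, -30, 101, 136), (255, -32, 104, 89), (256, -34, 102, 126), (257, -36, 96, 188), (258, -38, 92, 193), (259, -38, 68, 207), (260, -41, 73, 237), (261, -43, 73, 247), (262, -45, 73, 248), (263, -47, 74, 247)]
```

View pics/cmp.png

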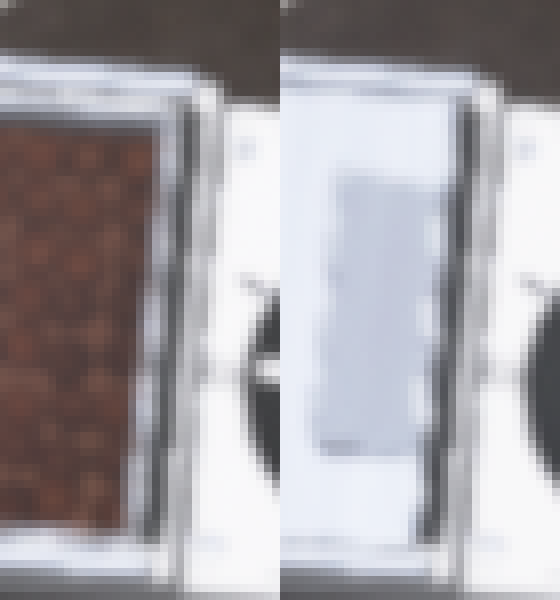

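View pics/scene11.png

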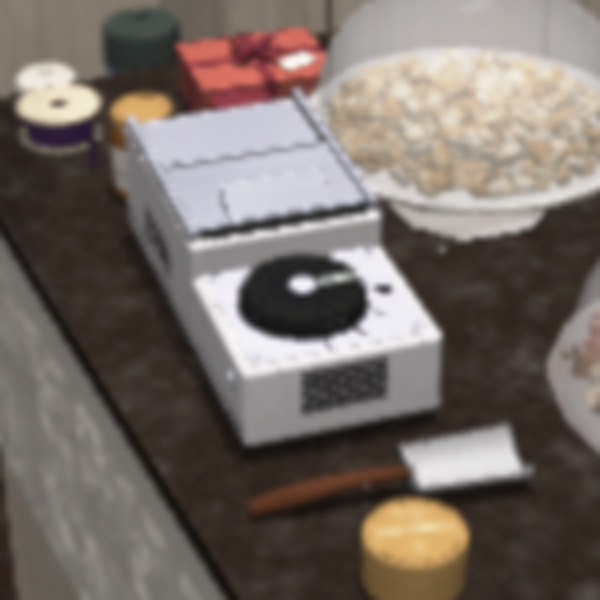

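```bash
python3 -c "
from bench import workorder;print(workorder.close_job())"
```

```text
the job is handed in; nothing more can be done
None
```

The cover is shut and the dial rests at the melt dot. I handed the job in at about 14 s of the 54 s, and the hand-in reported no verdict.

- **Cover:** I pushed the ridge with closed fingers until it stalled solid on the rubber bumper. The force rose to about 15 N with only 0.1 mm of movement. In the last top view the plate's edge meets the dark bumper strip to within about 2 mm, close to the limit of the pixels, and the allowance is 4 mm.
- **Dial:** It started at 0. Three pressed strokes of 40°, 40° and 30° took it up one click each. I measured about 0.52, 1.01 and finally 1.62 rad from a hand-picked pointer in the scene camera, after lifting off. The 1.62 is 0.05 rad above the 1.571 stop, inside the 0.1 allowance, and similar to the reading error at 0. The top view shows the pointer aimed at the big dot.
- **Jars, scoop and tin:** The areas around them show no changed pixels between the first and last top pictures.
- **Arm:** It is parked clear to the left, touching nothing.

One check was muddled: the last depth reading for the ridge's left face was polluted by stray points. I judged the cover from the height profile and the stall force instead.

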